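# Unclip the lantern's battery cover and load two packs

## Robot

A 6-joint arm with a two-finger parallel gripper is mounted at the origin on the work surface. World frame = base frame: x ahead of the robot, y to its left, z up, the work surface at z = 0. Lengths are in mm, angles in rad, forces in N, time in s.
With the tool pointing down it reaches from about 275 to 1000 mm from the base axis. Payload 8.4 kg.
Tool frame: the origin (TCP) lies at the very end of the fingers, on their centre line; the grasp point (between the pads) lies 19 mm behind it (r.pinch_z is the distance from the TCP to the grasp point, in mm); z points along the fingers, y is the line along which they close (so a half turn about z gives the same grasp; the last joint's range is limited). The gripper opens to 85 mm and grips with 20 to 120 N. Pads are 22 mm wide; open, the fingers measure 114 mm over their backs; the gripper's body (76 mm by 85 mm) begins 54 mm behind the grasp point. The pads swing forward as they close: fully open they stand 13 mm farther back than shut.
Start: joints at [1.334, 0.353, 1.633, -0, 1.155, -0.002], TCP at [145.404, 607.853, 231.281] pointing down, gripper open.
Joint ranges: [-2.63, 2.63], [-0.92, 2.1], [0.06, 2.66], [-1.3, 4.44], [0, 2.69], [-3.02, 3.02]. Speed limits (rad/s): [2.22, 2.22, 2.79, 3.14, 3.14, 3.14].

## Interface

Orientations are given as [roll, pitch, yaw] about the fixed x, y, z axes, in that order (R = Rz(yaw) Ry(pitch) Rx(roll)).
In Python, from rig import r gives the robot as it stands.
- The arm moves only by the tool carry_out, never from a script. Its argument "series" is a list of rows, each a list of 7 numbers: the turn, a rotation vector about the tool's x, y, z as a fraction of full scale, then the shift along the tool's x, y, z as a fraction of full scale, then the gripper command: -1 is fully open, 1 is shut, values between are in proportion. A call has 1 to 8 rows; each row is the pose to reach, as a shift and turn from the pose commanded when the call began, along the tool's axes at that moment, turning the shorter way round; what a row does not reach only later rows make up. Full scale, the value 1, is 0.25 m for a shift and pi rad for a turn. A row lasts 1/8 s, in which the tool goes at most 62.5 mm and 10.7 degrees, less where a joint would pass 70% of its speed; a pose out of reach is approached as far as the arm can. A call with a number of a shift or a turn outside -1 to 1 is refused whole. A call with a gripper value outside its range is refused whole. The fingers move at their own pace and stop on an object; "force" is the grip in N (left out, the last holds). Time passes only in rows, so rows that repeat a pose let the fingers close. It gives the time, the measured TCP pose, the force, the opening and the grip force at its end, in the units of the state.
- r.sense(): the state, without advancing time (a new reading comes with each control period).
- r.grab_frame(name): name is "side" or "top" or "wrist"; returns the picture (480x640x3 uint8, red, green, blue); there is no depth.
- r.get_calibration(name): a dict with "K" (3x3 intrinsics, pixels), "pose" (4x4, takes a point from camera to world coordinates). Camera axes: x right, y up, looking along -z (the intrinsics and any distortion apply to the point x, -y, -z); pixel columns grow to the right and rows downward; lengths in mm; the calibration is good to about 2 mm. The wrist camera is an equidistant fisheye: a pixel r from the principal point sees the ray r / f radians off the axis. A picture is of the moment at which its call begins: read the wrist's pose just before it. get_calibration takes no time and is no camera call; for the wrist camera it gives the pose at the moment of the call.
- r.sign_off(): hands the job in; it is judged then, once.
Trained networks look in the newest picture that a camera, given by its name, has taken for a name from the list of things; names that differ only in an ending like _2 or _b are one class to them, and where a whole thing is asked for, a point or a joint stands for the part that bears it (a point fixed in the world has none). Each returns a list of dicts, best first, with "score" (0 to 1); they miss things now and then, are a little off and sometimes report something else, mostly with a low value. They report only what shows in the picture. A call takes as long as a camera call. They do not tell look-alikes from the thing itself.
- r.silhouettes(camera, label): "region" (480x640 bool, what is visible of it) and "position" ([row, column] in pixels, amid what is visible of it).
The state is a dict: "clock": time; "qpos": joint angles; "qvel": joint speeds; "joint_efforts": joint torques, N m; "eef_pos": TCP position; "tcp_rot": TCP orientation; "contact_force": force on the tool from outside, world axes, zero at the start; "wrist_torque": the same for the moment, N m; "opening": opening from 0.0 (shut) to 1.0 (fully open); "grasp_force": force on a finger pad.
Only numpy, scipy, OpenCV 4.12 (cv2) and the standard library are available. Lean on these libraries where they do the work, as an engineer would, in place of code of your own. Each camera call takes 0.05 s, during which the arm holds its last target. There are 200 camera calls.

## Task

Pinch the two orange side tabs of the lantern's battery cover together to free it, lift it off and lay it down, tabs up and flat, in the steel tray without dropping it. Then stand the two blue battery packs end-down in the lantern's two bays, one in each and fully home, and let go. Leave everything else on the surface where it stands.

Things in the scene. Friction and masses are not known exactly. Their poses are not given: they have to be found in the camera images.
- cover: Snap-fit battery cover on the lantern, loose, 75 g: cream plate 58 mm (x) x 100 mm (y) x 4 mm with two upright orange tabs at its -x and +x sides. Origin: centre of the plate's underside, which lies on the rim of the lantern's well. z: out of the lantern; x: from the near (lower) tab to the far (higher) tab. Feet and hooks reach 14 mm below the origin, so it lies flat with the origin 14 mm above a floor.
- cover_tabs (a point): Point midway between the cover's two tabs, 20 mm out (z) from cover, same axes. Each tab is 26 mm wide (y), 6 mm thick and reaches from 16 mm below this point (the plate's top) to 14 mm above it. Outer faces: 50 mm apart (along x), 34 mm fully pressed. With each tab pressed in over 6 mm the hooks are free and the cover lifts off along z while kept pinched.
- tab_near (a joint): Sprung tab at the cover's -x side: 0 m = out (hook caught), grows as it is pressed towards the middle, stop at 0.008 m; about 2 N to start, 5 N at the stop.
- tab_far (a joint): Sprung tab at the cover's +x side, the same, pressed the other way.
- well_mouth (a point): Centre of the rim of the battery well in the green lantern, which is fixed head down, leaning 30 degrees towards the robot's side (about -x, with some yaw). z points out of the well along its axis, 30 degrees from vertical; y is level, along the well's long side; x points up the slope, away from the robot. Outside 58 mm (x) x 94 mm (y); 204 mm above the table.
- rest: Fixed wooden rest that carries the lantern; base 200 x 130 mm, from 80 mm on the lean's side (-x) to 120 mm behind (+x) the origin, which lies on the table. The middle of the well's rim is at x = -28 mm, z = 204 mm.
- bay0 (a point): First of two bays in the well: its centre in the plane of the rim, at y = -22 mm from well_mouth; same axes. Each bay is 40 x 40 mm inside and 118 mm deep along -z; the 4 mm wall between them begins 22 mm below the rim.
- bay1 (a point): The second bay, at y = +22 mm; otherwise as bay0.
- pack_a_center (a point): Battery pack, loose: a blue cylinder with a yellow band near the top, 30 mm in diameter, 100 mm long, about 130 g, standing upright on the table at the start. The point is its centre (50 mm from either end), z along it. Fully home in a bay its centre lies 68 mm below the rim. Either pack may go in either bay, either way up.
- pack_b_center (a point): The second battery pack, like the first.
- tray: Fixed low steel tray, 140 mm (x) x 180 mm (y), rim 14 mm high, 4 mm walls, floor 4 mm thick; origin at the centre of its underside on the table.
- jar_center (a point): Glass jar with red cap, 60 mm in diameter, 90 mm high. Bystander, loose; leave it standing where it is. The point is its centre.
- syrup_center (a point): Amber glass bottle, 54 mm in diameter, 120 mm high. Bystander, loose; leave it standing where it is. The point is its centre.
- torch_center (a point): Black torch standing on its head, 54 mm in diameter at the foot, 145 mm high (point 70 mm up). Bystander, loose; leave it standing where it is. The point is its centre.
- tumbler_center (a point): Steel tumbler, 72 mm in diameter at the rim, 95 mm high. Bystander, loose; leave it standing where it is. The point is its centre.
- tierbox_center (a point): Three-tier plastic box in red, yellow and blue, 102 x 142 x 119 mm high. Bystander, loose; leave it standing where it is. The point is its centre.
- spoon: Steel spoon 170 mm long lying on the table between the robot and the lantern. Bystander; leave it where it is.
Things that resemble listed ones, but are neither listed nor needed, are in the scene too. What is shaped like the cover but pink is not meant.

How it is judged:
By the outcome, as a careful person would: the job done as asked, in the order asked, and still so for the second after the job is handed in, with the robot touching nothing.
It also fails if it takes over 72 s, if anything falls off the work surface, if the arm or the gripper's body presses on something with over 40 N, if the wrist force passes 120 N, or if a joint passes its speed limit or range.

## Working session

There is one attempt and no reset: what is moved stays moved. The work goes in short steps, Python scripts to look and compute and a tool call to move; the robot and the scene stay as the last step left them, time stands still between calls to the robot, and variables do not carry over. Pictures are saved under pics/ and viewed, at most 11 in all, crops included, and the job is handed in when it is done.

Besides the shell and the picture viewer there is one more tool, called after "Call:" by a JSON object that holds its "fn" and its "kwargs", one argument or row to a line. carry_out: Moves the arm, as the interface text tells. Its arguments: {"type":"object","properties":{"series":{"type":"array"},"force":{"type":"number"}},"required":["series"]}

```bash
ls; mkdir -p pics; python3 - <<'E'
from rig import r
import cv2,numpy as np
s=r.sense();print(s)
for n in ("side","top"):
    im=r.grab_frame(n);cv2.imwrite(f"pics/{n}0.png",im[:,:,::-1])
    c=r.get_calibration(n);print(n,{k:np.round(v,3).tolist() if not isinstance(v,str) else v for k,v in c.items()})
    for l in ["cover","pack_a_center","rest","tray","spoon","jar_center","syrup_center","torch_center","tumbler_center","tierbox_center"]:
        print(l,[(np.round(d["score"],2),np.round(d["position"]).tolist(),int(d["region"].sum())) for d in r.silhouettes(n,l)])
E
```

```text
pics
{'clock': 0.0, 'qpos': array([ 1.33358657e+00,  3.53666038e-01,  1.63415813e+00,  4.25185832e-05,
        1.15521264e+00, -2.41162661e-03]), 'qvel': array([-0.00084659, -0.00051649,  0.00065075,  0.00121532, -0.00133954,
        0.00011107]), 'joint_efforts': array([ 9.00945452e-04, -6.05243325e+01, -3.42059970e+01,  2.08573538e-04,
        9.36608179e-03, -7.66707444e-05]), 'eef_pos': array([145.28172161, 607.37019103, 230.54025033]), 'tcp_rot': array([-3.14014860e+00, -4.23572505e-05,  2.90677730e+00]), 'contact_force': array([-0.66749145,  0.42823259,  0.57019627]), 'wrist_torque': array([-0.02241911,  0.03060738, -0.02892628]), 'grasp_force': 0.0, 'opening': 1.0018245819656937}
side {'K': [[492.022, 0.0, 317.436], [0.0, 492.022, 242.144], [0.0, 0.0, 1.0]], 'pose': [[0.769, 0.347, -0.537, -28.503], [-0.639, 0.396, -0.659, -694.995], [-0.016, 0.85, 0.526, 690.584], [0.0, 0.0, 0.0, 1.0]]}
cover [(np.float64(0.72), [284.0, 234.0], 937), (np.float64(0.62), [200.0, 309.0], 704)]
pack_a_center [(np.float64(0.9), [216.0, 236.0], 412)]
rest [(np.float64(0.77), [258.0, 329.0], 5166)]

[... 815 characters left out ...]
8.0, 287.0], 1178)]
pack_a_center [(np.float64(0.57), [247.0, 175.0], 254)]
rest [(np.float64(0.8), [221.0, 296.0], 2782)]
tray [(np.float64(0.84), [299.0, 430.0], 3723), (np.float64(0.48), [248.0, 450.0], 582)]
spoon [(np.float64(0.94), [326.0, 320.0], 586)]
jar_center [(np.float64(0.94), [247.0, 447.0], 576)]
syrup_center [(np.float64(0.71), [302.0, 428.0], 3827), (np.float64(0.57), [227.0, 403.0], 454), (np.float64(0.36), [242.0, 286.0], 118), (np.float64(0.2), [248.0, 450.0], 562)]
torch_center [(np.float64(0.6), [187.0, 177.0], 550)]
tumbler_center [(np.float64(0.69), [197.0, 443.0], 751), (np.float64(0.36), [209.0, 295.0], 765)]
tierbox_center [(np.float64(0.65), [297.0, 186.0], 2864)]
```

```bash
python3 - <<'E'
import cv2
a=cv2.imread("pics/side0.png");cv2.imwrite("pics/s1.png",cv2.resize(a[150:450,140:540],(800,600),interpolation=3))
a=cv2.imread("pics/top0.png");cv2.imwrite("pics/t1.png",cv2.resize(a[140:380,150:470],(800,600),interpolation=3))
E
```

```text
(no output)
```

View pics/s1.png

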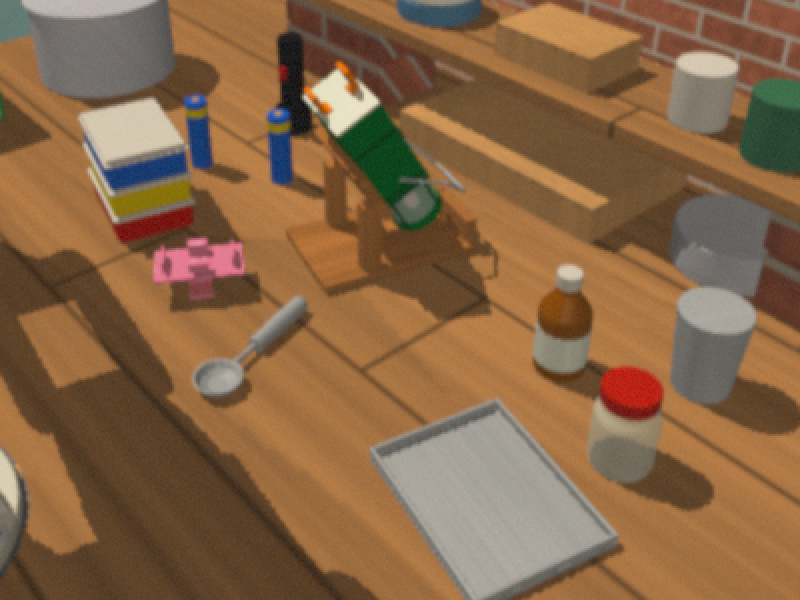

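View pics/t1.png

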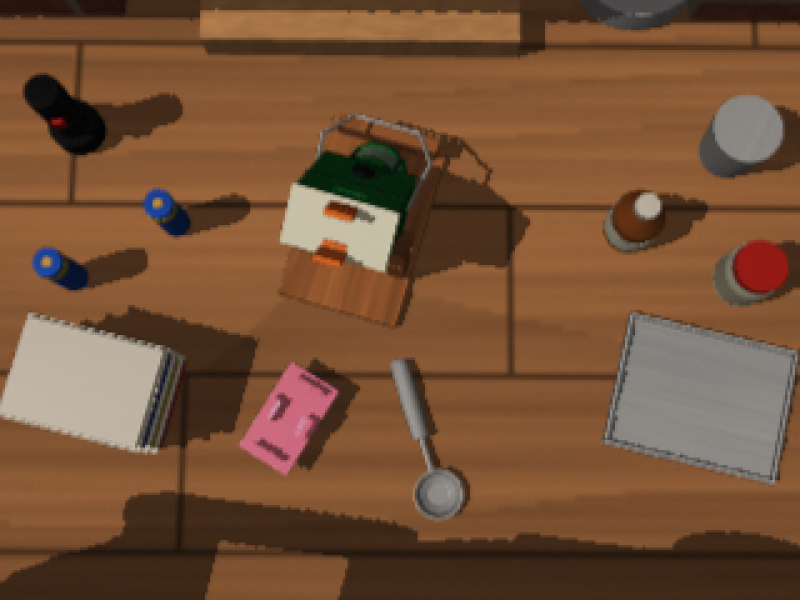

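The side crop shows the cream cover with orange tabs on the lantern at crop (340,100), so side px (310,200). The pink look-alike lies at crop (198,265), side px (239,282). The blue packs are at crop (198,130) and (281,145).

In the top crop the cover is at (340,235), the pink one at (292,418), the packs at (165,212) and (60,268), and the tray at (705,395). The cream cover on the lantern is the right one.

Next I'll fit poses by silhouette.

```bash
cat > h.py <<'E'
import numpy as np,cv2
from scipy.spatial.transform import Rotation as Ro
from scipy.optimize import minimize
from rig import r
def proj(P,c,fish=False):
    T=np.array(c["pose"]);K=np.array(c["K"])
    q=(np.asarray(P,float)-T[:3,3])@T[:3,:3]*[1,-1,-1]
    if fish:
        h=np.hypot(q[:,0],q[:,1])+1e-9;t=np.arctan2(h,q[:,2]);q=np.c_[q[:,0]/h*t,q[:,1]/h*t,np.ones(len(q))]
    else:q=q/q[:,2:]
    return (q@K.T)[:,:2]
def box(x0,x1,y0,y1,z0,z1):
    n=np.linspace(0,1,4)
    return np.array([[x0+(x1-x0)*a,y0+(y1-y0)*b,z0+(z1-z0)*c] for a in n for b in n for c in n])
def cyl(d,z0,z1):
    t=np.linspace(0,2*np.pi,24);return np.array([[d/2*np.cos(a),d/2*np.sin(a),z] for a in t for z in(z0,z1)])
COVER=[box(-29,29,-50,50,0,4),box(-25,-19,-13,13,4,34),box(19,25,-13,13,4,34)]
PACK=[cyl(30,-50,50)]; TRAY=[box(-70,70,-90,90,0,14)]
def Rwell(yaw): return (Ro.from_euler("z",yaw)*Ro.from_euler("y",-np.pi/6)).as_matrix()
def render(parts,R,t,c,fish,S=4):
    m=np.zeros((480*S,640*S),np.uint8)
    for p in parts:
        q=proj(p@R.T+t,c,fish)
        cv2.fillConvexPoly(m,cv2.convexHull(np.round((q+.5)*S).astype(np.int32)),255)
    return cv2.resize(m,(640,480),interpolation=cv2.INTER_AREA)/255.
def fit(parts,pose,x0,views,step):
    """views: (mask,calib,fish); pose(p)->R,t; returns p, mean IoU"""
    def cost(p):
        s=0;R,t=pose(p)
        for m,c,f in views:
            a=render(parts,R,t,c,f);s-=np.minimum(a,m).sum()/np.maximum(a,m).sum()
        return s/len(views)
    x0=np.array(x0,float);sx=np.vstack([x0]+[x0+np.eye(len(x0))[i]*step[i] for i in range(len(x0))])
    o=minimize(cost,x0,method="Nelder-Mead",options=dict(initial_simplex=sx,xatol=.01,fatol=1e-5,maxiter=150))
    return o.x,-o.fun
def ground(px,c,z):
    T=np.array(c["pose"]);d=np.linalg.inv(np.array(c["K"]))@[px[1],px[0],1]*[1,-1,-1];d=T[:3,:3]@d
    return T[:3,3]+d*(z-T[2,3])/d[2]
def cov_pose(p): return Rwell(p[2]),np.array([p[0],p[1],204.])
def stand(z): return lambda p:(np.eye(3),np.array([p[0],p[1],z]))
def flat(p): return Ro.from_euler("z",p[2]).as_matrix(),np.array([p[0],p[1],0])
def go(pos,R):
    """print row numbers to bring TCP to pos with orientation R (mm)"""
    s=r.sense();R0=Ro.from_euler("xyz",s["tcp_rot"])
    rv=(R0.inv()*Ro.from_matrix(R)).as_rotvec()/np.pi;d=R0.inv().apply(np.array(pos)-s["eef_pos"])/250
    n=max(np.linalg.norm(rv)*180/10.7,np.linalg.norm(d)*250/62.5)
    print("row",np.round(np.r_[rv,d],4).tolist(),"rows",round(n,1))
E
python3 - <<'E'
from h import *
C={n:r.get_calibration(n) for n in("side","top")}
for n in C:r.grab_frame(n)
g=lambda n,l,k:[d for d in r.silhouettes(n,l)][:k]
def near(n,l,px): return min(r.silhouettes(n,l),key=lambda d:np.hypot(*(np.array(d["position"])-px)))
cs=near("side","cover",[200,309]);ct=near("top","cover",[228,287])
g0=ground(ct["position"],C["top"],210);print("cover guess",g0)
V=lambda a,b:[(a["region"]*1.,C["side"],0),(b["region"]*1.,C["top"],0)]
for y in(0,-.25,.25):print("cover",fit(COVER,cov_pose,[g0[0],g0[1],y],V(cs,ct),[8,8,.1]))
a=g("side","tray",1)[0];b=g("top","tray",1)[0];g0=ground(b["position"],C["top"],5)
for y in(0,-.2):print("tray",fit(TRAY,flat,[g0[0],g0[1],y],V(a,b),[8,8,.1]))
for n in C:
  for d in r.silhouettes(n,"pack_a_center"):
    g0=ground(d["position"],C[n],50);print(n,d["position"],d["score"],fit(PACK,stand(50),g0[:2],[(d["region"]*1.,C[n],0)],[5,5]))
for l,z,m in(("torch_center",70,cyl(54,-70,75)),("tierbox_center",60,None),("jar_center",45,cyl(60,-45,45)),("syrup_center",60,cyl(54,-60,60))):
  for d in r.silhouettes("top",l)[:1]: print(l,ground(d["position"],C["top"],z))
print(r.sense()["clock"])
E
```

```text
cover guess [563.89811482  60.4850524  210.        ]
cover (array([ 5.67021221e+02,  5.88174318e+01, -2.95905260e-01]), np.float64(0.9265549590351971))
cover (array([ 5.66817264e+02,  5.89941306e+01, -2.95090152e-01]), np.float64(0.9263567559335301))
cover (array([ 5.66566468e+02,  5.90581687e+01, -2.94836689e-01]), np.float64(0.9264502549559468))
tray (array([ 4.27358092e+02, -3.08234390e+02, -2.31969650e-01]), np.float64(0.9703936690235537))
tray (array([ 4.26979076e+02, -3.08265151e+02, -2.28461566e-01]), np.float64(0.9718168947287195))
side [215.5, 236.6] 0.62 (array([550.98226789, 352.74683206]), np.float64(0.9039262177249221))
top [245.3, 173.4] 0.59 (array([549.22081671, 353.09302135]), np.float64(0.9370385789619763))
torch_center [693.5687732  353.66336299  70.        ]
tierbox_center [420.11189796 309.51843043  60.        ]
jar_center [ 558.10187229 -353.60190071   45.        ]
syrup_center [ 600.50234445 -233.63038815   60.        ]
1.7
```

```bash
cat >> h.py <<'E'
FLIP=np.array([[0,1,0],[1,0,0],[0,0,-1.]])  # tool x=wy, y=wx, z=-wz
def wellgo(m,yaw,off):  # off: TCP in well_mouth axes
    R=Rwell(yaw); go(np.array(m)+R@np.array(off,float),R@FLIP)
E
python3 -c "
from h import *
wellgo([567,59,204],-.295,[0,0,170])"
```

```text
row [-0.1277, -0.1356, 0.5061, -1.8114, -1.7225, -0.4797] rows 10.2
```

Call:
{"fn": "carry_out", "kwargs": {
  "series": [
    [-0.06,-0.068,0.25,-0.95,-0.9,-0.4,-1],
    [-0.06,-0.068,0.25,-0.95,-0.9,-0.4,-1],
    [-0.06,-0.068,0.25,-0.95,-0.9,-0.4,-1],
    [-0.06,-0.068,0.25,-0.95,-0.9,-0.4,-1],
    [-0.06,-0.068,0.25,-0.95,-0.9,-0.4,-1],
    [-0.06,-0.068,0.25,-0.95,-0.9,-0.4,-1],
    [-0.06,-0.068,0.25,-0.95,-0.9,-0.4,-1]
  ]
}}

```text
clock: 2.58
eef_pos: [324.9, 332.7, 332.3]
tcp_rot: [2.889, 0.119, 2.098]
contact_force: [-0.1, -0.2, -0.6]
opening: 0.999
grasp_force: 0.0
```

```bash
python3 -c "
from h import *
wellgo([567,59,204],-.295,[0,0,170]);print(r.sense()['qpos'])"
```

```text
row [-0.0656, -0.0659, 0.256, -1.1848, 0.0365, 0.0776] rows 4.8
[ 0.94734922 -0.10483701  1.96517176 -0.23397297  1.10587222  0.49168051]
```

Call:
{"fn": "carry_out", "kwargs": {
  "series": [
    [-0.066,-0.066,0.256,-1.0,0.037,0.078,-1],
    [-0.066,-0.066,0.256,-1.0,0.037,0.078,-1],
    [-0.066,-0.066,0.256,-1.0,0.037,0.078,-1],
    [-0.066,-0.066,0.256,-1.0,0.037,0.078,-1],
    [-0.066,-0.066,0.256,-1.0,0.037,0.078,-1],
    [-0.066,-0.066,0.256,-1.0,0.037,0.078,-1]
  ]
}}

```text
clock: 3.32
eef_pos: [462.3, 125.4, 344.0]
tcp_rot: [2.619, 0.002, 1.279]
contact_force: [0.3, 0.5, 0.1]
opening: 1.002
grasp_force: 0.0
```

```bash
python3 -c "
from h import *
s=r.sense();print(s['qpos']);wellgo([567,59,204],-.295,[0,0,170])
c=r.get_calibration('wrist');im=r.grab_frame('wrist');cv2.imwrite('pics/w1.png',im[:,:,::-1]);print(c)
for d in r.silhouettes('wrist','cover'):
  print(d['score'],d['position'],d['region'].sum())
  if d['score']>.4: print(fit(COVER,cov_pose,[567,59,-.295],[(d['region']*1.,c,1)],[8,8,.1]))
print(proj([[567,59,204]],c,1))
"
```

```text
[ 0.52627627 -0.18473293  2.07659472 -0.47288387  0.93223612  1.04161969]
row [-0.0002, 0.0001, 0.0013, -0.1328, 0.1332, 0.0439] rows 0.8
{'K': array([[371.64829954,   0.        , 318.2267495 ],
       [  0.        , 371.64829954, 235.18145892],
       [  0.        ,   0.        ,   1.        ]]), 'pose': array([[ 8.30319647e-01,  4.06622736e-01, -3.81086912e-01,
         4.12984592e+02],
       [-2.47538493e-01,  8.81767339e-01,  4.01510965e-01,
         2.11591906e+02],
       [ 4.99293479e-01, -2.39048762e-01,  8.32803525e-01,
         4.67487048e+02],
       [ 0.00000000e+00,  0.00000000e+00,  0.00000000e+00,
         1.00000000e+00]])}
0.83 [222.5, 141.1] 4154
(array([ 5.67e+02,  5.90e+01, -2.95e-01]), np.float64(-0.0))
0.74 [246.1, 352.1] 6804
(array([ 5.64583059e+02,  5.70751086e+01, -2.85845390e-01]), np.float64(0.9763123998975957))
0.39 [373.5, 401.7] 1598
0.16 [188.2, 353.7] 1000
[[355.43084969 244.93408229]]
```

View pics/w1.png

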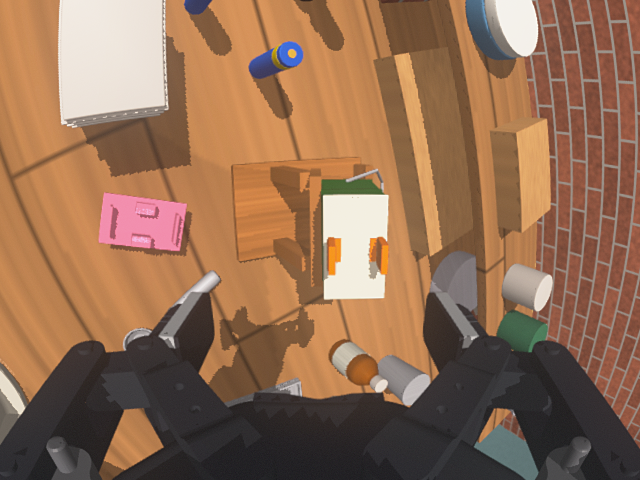

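The wrist view shows the cream cover spanning cols 322–388 and rows 193–300, with orange tabs at (333,256) and (380,253). That confirms the right cover. Pink is at (143,222), and the nearer pack at (276,59).

```bash
python3 -c "
from h import *
wellgo([565,57.5,204],-.287,[0,0,70])
c=r.get_calibration('wrist')
for d in r.silhouettes('wrist','pack_a_center'):
  if d['score']>.4: print(d['score'],d['position'],fit(PACK,stand(50),[600,250],[(d['region']*1.,c,1)],[30,30]))
ct=r.get_calibration('top');print(proj([[600,230,50]],ct))
"
```

```text
row [-0.0002, 0.0009, 0.0001, -0.1458, 0.1282, 0.4427] rows 1.9
0.7 [5.9, 196.3] (array([600., 250.]), np.float64(-0.0))
[[222.68828442 228.19288782]]
```

Call:
{"fn": "carry_out", "kwargs": {
  "series": [
    [0,0.001,0,-0.146,0.128,0.443,-1],
    [0,0.001,0,-0.146,0.128,0.443,-1],
    [0,0.001,0,-0.146,0.128,0.443,-1],
    [0,0.001,0,-0.146,0.128,0.443,-1]
  ]
}}

```text
clock: 3.98
eef_pos: [531.5, 66.6, 265.3]
tcp_rot: [2.618, -0.001, 1.281]
contact_force: [0.3, 0.2, 0.8]
opening: 1.002
grasp_force: 0.0
```

```bash
python3 -c "
from h import *
c=r.get_calibration('wrist');im=r.grab_frame('wrist');cv2.imwrite('pics/w2.png',im[:,:,::-1])
for d in r.silhouettes('wrist','cover'):
  x=fit(COVER,cov_pose,[565,57.5,-.287],[(d['region']*1.,c,1)],[4,4,.05])
  print(d['score'],d['position'],x)
  if x[1]>.8: m=x[0]
wellgo([*m[:2],204],m[2],[0,0,7]);wellgo([565,57.5,204],-.287,[0,0,7])
print(r.sense()['qpos'])
hsv=cv2.cvtColor(im,cv2.COLOR_RGB2HSV)
o=cv2.inRange(hsv,(5,180,120),(16,255,255));n,_,st,ce=cv2.connectedComponentsWithStats(o)
print([(st[i].tolist(),ce[i].round(1).tolist()) for i in range(1,n) if st[i,4]>60])
R,t=cov_pose(m)
for x in(-22,22):print(proj(box(x-3,x+3,-13,13,4,34)@R.T+t,c,1).mean(0))
"
```

```text
0.87 [213.2, 59.0] (array([ 5.65e+02,  5.75e+01, -2.87e-01]), np.float64(-0.0))
0.68 [238.3, 319.4] (array([ 5.65265638e+02,  5.70362317e+01, -2.74861805e-01]), np.float64(0.9852427489898535))
row [0.0006, 0.0016, -0.0042, -0.0012, -0.0037, 0.2577] rows 1.0
row [0.0006, -0.0003, -0.0009, 0.0005, -0.005, 0.257] rows 1.0
[ 0.30122964 -0.02338306  2.12136855 -0.47693184  0.64952788  0.91623104]
[([271, 231, 14, 58, 609], [277.2, 260.0]), ([354, 230, 14, 58, 607], [361.2, 259.7]), ([286, 232, 11, 36, 345], [291.3, 249.6]), ([342, 232, 10, 35, 162], [344.7, 243.7]), ([329, 381, 36, 15, 269], [346.7, 389.1])]
[279.35519068 257.42261066]
[358.57669628 256.45088381]
```

View pics/w2.png

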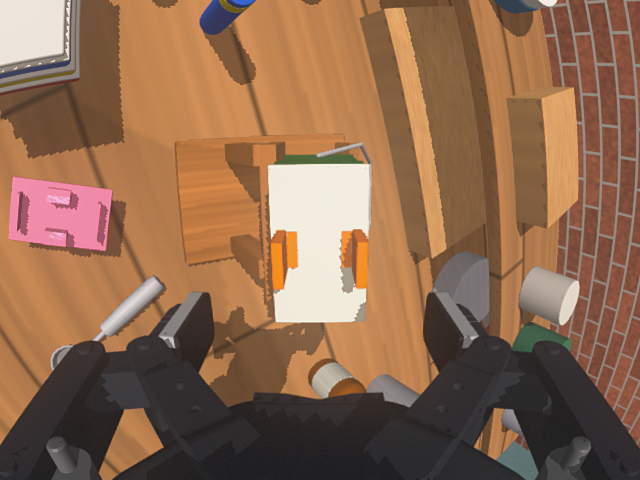

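The cover is centred between the fingers, with tabs at (277,260) and (361,260). I'll descend and pinch.

Call:
{"fn": "carry_out", "kwargs": {
  "series": [
    [0.0006,0.001,-0.003,-0.001,-0.004,0.13,-1],
    [0.0006,0.001,-0.003,-0.001,-0.004,0.2575,-1],
    [0.0006,0.001,-0.003,-0.001,-0.004,0.2575,-1],
    [0.0006,0.001,-0.003,-0.001,-0.004,0.2575,1],
    [0.0006,0.001,-0.003,-0.001,-0.004,0.2575,1],
    [0.0006,0.001,-0.003,-0.001,-0.004,0.2575,1],
    [0.0006,0.001,-0.003,-0.001,-0.004,0.2575,1],
    [0.0006,0.001,-0.003,-0.001,-0.004,0.2575,1]
  ],
  "force": 30
}}

```text
clock: 5.08
eef_pos: [561.6, 57.2, 210.3]
tcp_rot: [2.617, -0.0, 1.29]
contact_force: [-11.0, 4.3, 14.8]
opening: 0.383
grasp_force: 28.1
```

```bash
python3 -c "
from h import *
wellgo([565.3,57.1,204],-.277,[0,0,7])
s=r.sense();print(s['contact_force'],s['opening']*85,s['grasp_force'],s['qpos'])
c=r.get_calibration('wrist');im=r.grab_frame('wrist');cv2.imwrite('pics/w3.png',im[150:430,150:500,::-1])
"
```

```text
row [0.0002, 0.0005, -0.0011, 0.0036, -0.0004, 0.0011] rows 0.0
[-10.96232848   4.25709461  14.79747059] 32.52652334296174 28.147155940532684 [ 0.25411206  0.1031291   2.13547164 -0.55274299  0.50673515  0.96889169]
```

View pics/w3.png

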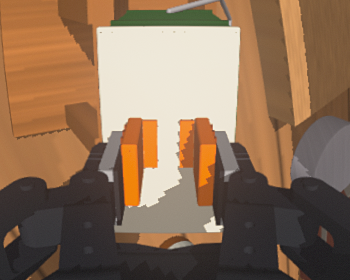

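Opening is about 33–34 mm, so both tabs are fully pressed (crop shows the tabs at (130,160) and (205,160) between the pads). Lifting along the well axis.

Call:
{"fn": "carry_out", "kwargs": {
  "series": [
    [0,0,0,0,0,-0.04,1],
    [0,0,0,0,0,-0.1,1],
    [0,0,0,0,0,-0.2,1],
    [0,0,0,0,0,-0.4,1],
    [0,0,0,0,0,-0.5,1],
    [0,0,0,0,0,-0.5,1]
  ]
}}

```text
clock: 5.88
eef_pos: [501.7, 74.8, 319.7]
tcp_rot: [2.616, -0.002, 1.291]
contact_force: [-0.2, -0.3, -0.1]
opening: 0.378
grasp_force: 32.2
```

```bash
cat >> h.py <<'E'
def downR(yaw): return Ro.from_euler("z",yaw).as_matrix()@FLIP  # tool down, tool y along yaw heading
E
python3 -c "
from h import *
s=r.sense();print(s['contact_force'],s['opening']*85,s['grasp_force'],s['qpos'])
for y in(-.23,-.23+np.pi): go([427,-308,150],downR(y))
r.grab_frame('wrist')
c=r.get_calibration('wrist')
print([(d['score'],d['position']) for d in r.silhouettes('wrist','cover')])
"
```

```text
[-0.24262813 -0.3069332  -0.05487265] 32.15766953333831 32.197980880737305 [ 0.34322324 -0.1378602   2.09537688 -0.42340364  0.78902128  0.86438072]
row [0.1673, 0.0036, -0.0157, -1.5555, -0.2217, 0.6527] rows 6.8
row [0.0055, -0.2558, 0.9506, -1.5555, -0.2217, 0.6527] rows 16.6
[(0.94, [198.0, 94.3]), (0.76, [261.3, 319.8])]
```

Call:
{"fn": "carry_out", "kwargs": {
  "series": [
    [0.1,0.002,-0.01,-0.9,-0.13,0.2,1],
    [0.1,0.002,-0.01,-0.9,-0.13,0.2,1],
    [0.1,0.002,-0.01,-0.9,-0.13,0.2,1],
    [0.1,0.002,-0.01,-0.9,-0.13,0.2,1],
    [0.1,0.002,-0.01,-0.9,-0.13,0.2,1]
  ]
}}

```text
clock: 6.6
eef_pos: [433.6, -144.6, 255.1]
tcp_rot: [2.938, 0.007, 1.315]
contact_force: [0.8, 0.6, -0.9]
opening: 0.382
grasp_force: 32.2
```

```bash
python3 -c "
from h import *
print(r.sense()['qpos'])
go([427,-308,100],downR(-.23))
"
```

```text
[-0.33174054 -0.05263459  2.08037267  0.01128608  0.91059303 -0.08306742]
row [0.0647, 0.0029, -0.0078, -0.6351, 0.0104, 0.6399] rows 3.6
```

Call:
{"fn": "carry_out", "kwargs": {
  "series": [
    [0.0647,0.003,-0.008,-0.635,0.01,0.4,1],
    [0.0647,0.003,-0.008,-0.635,0.01,0.4,1],
    [0.0647,0.003,-0.008,-0.635,0.01,0.4,1],
    [0.0647,0.003,-0.008,-0.635,0.01,0.6,1],
    [0.0647,0.003,-0.008,-0.635,0.01,0.6399,1],
    [0.0647,0.003,-0.008,-0.635,0.01,0.6399,1],
    [0.0647,0.003,-0.008,-0.635,0.01,0.6399,1]
  ]
}}

```text
clock: 7.48
eef_pos: [432.0, -304.6, 104.2]
tcp_rot: [3.135, 0.0, 1.348]
contact_force: [0.3, -0.3, -1.0]
opening: 0.376
grasp_force: 32.2
```

```bash
python3 -c "
from h import *
s=r.sense();print(s['contact_force'],s['qpos'])
go([427,-308,27],downR(-.23))
for n in ('wrist','side'):
  im=r.grab_frame(n);cv2.imwrite('pics/%s4.png'%n,im[:,:,::-1])
a=cv2.imread('pics/wrist4.png')[160:400,160:480];b=cv2.imread('pics/side4.png')[260:460,280:500]
cv2.imwrite('pics/c4.png',np.hstack([cv2.resize(a,(400,300)),cv2.resize(b,(400,300))]))
"
```

```text
[ 0.32230365 -0.31448067 -1.00619188] [-0.61830942  0.36439769  1.95056759  0.00298019  0.82054606 -0.39792545]
row [0.0021, 0.0001, 0.0024, -0.0178, -0.0185, 0.3089] rows 1.2
```

View pics/c4.png

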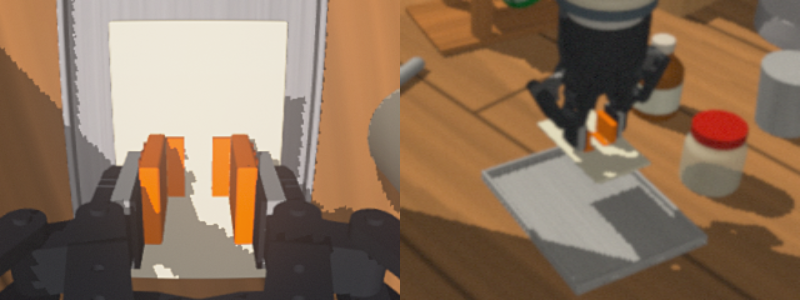

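The cover is held level over the tray: the wrist half shows the tray edges on both sides, and the side half shows the cover above the tray. Lowering now.

Call:
{"fn": "carry_out", "kwargs": {
  "series": [
    [0.002,0,0.0024,-0.018,-0.018,0.18,1],
    [0.002,0,0.0024,-0.018,-0.018,0.27,1],
    [0.002,0,0.0024,-0.018,-0.018,0.29,1],
    [0.002,0,0.0024,-0.018,-0.018,0.3,1],
    [0.002,0,0.0024,-0.018,-0.018,0.31,1],
    [0.002,0,0.0024,-0.018,-0.018,0.31,1]
  ]
}}

```text
clock: 8.32
eef_pos: [426.8, -308.7, 26.0]
tcp_rot: [3.142, 0.0, 1.34]
contact_force: [-0.2, 0.5, 1.7]
opening: 0.382
grasp_force: 32.7
```

Call:
{"fn": "carry_out", "kwargs": {
  "series": [
    [0,0,0,0,0,0.004,1],
    [0,0,0,0,0,0.008,1],
    [0,0,0,0,0,0.008,1]
  ]
}}

```text
clock: 8.7
eef_pos: [426.9, -308.7, 25.8]
tcp_rot: [3.141, 0.0, 1.34]
contact_force: [-5.5, 3.5, 29.7]
opening: 0.383
grasp_force: 38.2
```

Call:
{"fn": "carry_out", "kwargs": {
  "series": [
    [0,0,0,0,0,-0.006,1],
    [0,0,0,0,0,-0.006,0.1],
    [0,0,0,0,0,-0.006,-0.2],
    [0,0,0,0,0,-0.006,-0.7],
    [0,0,0,0,0,-0.006,-0.7],
    [0,0,0,0,0,-0.1,-0.7],
    [0,0,0,0,0,-0.3,-0.7],
    [0,0,0,0,0,-0.6,-1]
  ]
}}

```text
clock: 9.7
eef_pos: [425.4, -307.7, 161.1]
tcp_rot: [-3.137, -0.002, 1.34]
contact_force: [0.5, -1.0, -0.3]
opening: 1.0
grasp_force: 0.0
```

```bash
python3 -c "
from h import *
C={n:r.get_calibration(n) for n in('top','side')}
r.grab_frame('wrist');c=r.get_calibration('wrist')
for d in r.silhouettes('wrist','cover'):
  print(d['score'],d['position'],fit(COVER,lambda p:(Ro.from_euler('z',p[2]).as_matrix(),np.array([p[0],p[1],18.])),[427,-308,-.23],[(d['region']*1.,c,1)],[5,5,.1]))
for n in C:
  im=r.grab_frame(n)
  for d in r.silhouettes(n,'pack_a_center'):
    g0=ground(d['position'],C[n],50);print(n,d['position'],d['score'],fit(PACK,stand(50),g0[:2],[(d['region']*1.,C[n],0)],[5,5]))
  hsv=cv2.cvtColor(im,cv2.COLOR_RGB2HSV);o=cv2.inRange(hsv,(108,150,40),(128,255,255));k,L,st,ce=cv2.connectedComponentsWithStats(o)
  print([(i,st[i].tolist(),ground(ce[i][::-1],C[n],50)[:2].round().tolist()) for i in range(1,k) if st[i,4]>50])
go([427,-308,200],downR(-.23))
"
```

```text
0.63 [218.3, 317.1] (array([ 4.29235563e+02, -3.12709458e+02, -2.37774160e-01]), np.float64(0.9625382097253237))
top [247.1, 175.1] 0.5 (array([549.44697442, 351.58596722]), np.float64(0.9256296040017877))
top [289.2, 431.1] 0.36 (array([ 443.88005698, -297.77587546]), np.float64(0.30768315687507436))
[(1, [71, 73, 38, 43, 1328], [969.0, 607.0]), (6, [208, 216, 11, 11, 76], [618.0, 255.0]), (7, [215, 225, 11, 9, 58], [596.0, 235.0]), (8, [163, 240, 12, 11, 82], [555.0, 365.0]), (9, [173, 244, 12, 12, 68], [540.0, 339.0]), (10, [594, 276, 46, 68, 2550], [398.0, -776.0])]
side [217.2, 238.2] 0.66 (array([551.27052069, 353.58074046]), np.float64(0.8930672782299754))
[(1, [282, 112, 27, 23, 319], [1147.0, 890.0]), (4, [234, 210, 11, 24, 164], [538.0, 329.0]), (5, [275, 217, 10, 24, 164], [597.0, 226.0]), (6, [192, 227, 40, 17, 277], [447.0, 311.0])]
row [-0.0011, -0.0004, -0.0004, 0.0007, 0.0056, -0.1615] rows 0.6
```

```bash
python3 -c "
from h import *
go([520,0,340],downR(.1))"
```

```text
row [-0.001, -0.0006, -0.1054, 1.2858, 0.0835, -0.7202] rows 5.9
```

Call:
{"fn": "carry_out", "kwargs": {
  "series": [
    [0,0,-0.02,0.1,0,-0.72,-1],
    [0,0,-0.1,0.5,0.05,-0.72,-1],
    [0,0,-0.1,0.9,0.08,-0.72,-1],
    [0,0,-0.1,0.9,0.08,-0.72,-1],
    [0,0,-0.1,0.9,0.08,-0.72,-1],
    [0,0,-0.1,0.9,0.08,-0.72,-1],
    [0,0,-0.1,0.9,0.08,-0.72,-1]
  ]
}}

```text
clock: 10.88
eef_pos: [496.9, -94.0, 339.0]
tcp_rot: [-3.137, -0.001, 1.655]
contact_force: [-0.5, -0.2, -0.4]
opening: 1.001
grasp_force: 0.0
```

```bash
python3 -c "
from h import *
go([600,180,340],downR(.39))"
```

```text
row [-0.0014, -0.0006, -0.0974, 1.0573, 0.5031, -0.005] rows 4.7
```

Call:
{"fn": "carry_out", "kwargs": {
  "series": [
    [0,0,-0.097,1.0,0.5,-0.005,-1],
    [0,0,-0.097,1.0,0.5,-0.005,-1],
    [0,0,-0.097,1.0,0.5,-0.005,-1],
    [0,0,-0.097,1.0,0.5,-0.005,-1],
    [0,0,-0.097,1.0,0.5,-0.005,-1],
    [0,0,-0.097,1.0,0.5,-0.005,-1],
    [0,0,-0.097,1.0,0.5,-0.005,-1]
  ]
}}

```text
clock: 11.75
eef_pos: [601.0, 163.6, 340.7]
tcp_rot: [-3.138, -0.001, 1.957]
contact_force: [-0.1, -0.1, -0.7]
opening: 1.0
grasp_force: 0.0
```

```bash
python3 -c "
from h import *
im=r.grab_frame('wrist');c=r.get_calibration('wrist');cv2.imwrite('pics/w5.png',im[:,:,::-1])
for d in r.silhouettes('wrist','pack_a_center'):
  print(d['score'],d['position'],*[fit(PACK,stand(50),g,[(d['region']*1.,c,1)],[5,5]) for g in([609,248],[550,353])])
print(proj([[609,248,50],[550,353,50]],c,1))
ct=r.get_calibration('top')
go([609,248,160],downR(.39));print(r.sense()['qpos'])"
```

```text
0.81 [27.9, 340.3] (array([609., 248.]), np.float64(-0.0)) (array([549.33014445, 349.92062307]), np.float64(0.9155145066883764))
[[354.25297541 127.51290575]
 [341.14635906  27.95393821]]
row [-0.0007, -0.0004, -0.0013, 0.2998, 0.1581, 0.7262] rows 3.2
[ 2.62894187e-01  2.69952346e-01  1.50455363e+00  9.41800602e-04
  1.36951407e+00 -1.23109796e-01]
```

View pics/w5.png

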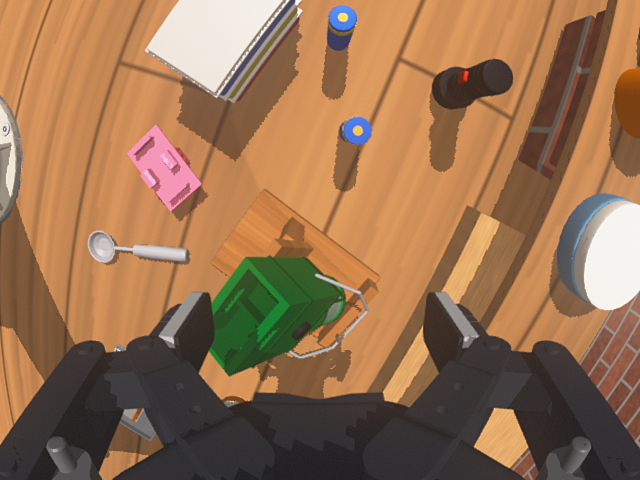

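Packs show at (357,131), the near one, and (341,30). The lantern with its open well is at (265,310) and the pink cover at (163,168). Moving over the near pack.

Call:
{"fn": "carry_out", "kwargs": {
  "series": [
    [0,0,-0.001,0.3,0.158,0.2,-1],
    [0,0,-0.001,0.3,0.158,0.5,-1],
    [0,0,-0.001,0.3,0.158,0.7262,-1],
    [0,0,-0.001,0.3,0.158,0.7262,-1],
    [0,0,-0.001,0.3,0.158,0.7262,-1],
    [0,0,-0.001,0.3,0.158,0.7262,-1]
  ]
}}

```text
clock: 12.6
eef_pos: [610.3, 249.5, 162.3]
tcp_rot: [3.141, -0.001, 1.961]
contact_force: [0.1, 0.8, 0.9]
opening: 1.004
grasp_force: 0.0
```

```bash
python3 -c "
from h import *
im=r.grab_frame('wrist');c=r.get_calibration('wrist')
print([(d['score'],d['position']) for d in r.silhouettes('wrist','pack_a_center')])
hsv=cv2.cvtColor(im,cv2.COLOR_RGB2HSV);o=cv2.inRange(hsv,(105,120,40),(130,255,255))|cv2.inRange(hsv,(18,150,80),(35,255,255))
o=cv2.morphologyEx(o,cv2.MORPH_CLOSE,np.ones((5,5)))
k,L,st,ce=cv2.connectedComponentsWithStats(o)
p=proj([[609,248,50]],c,1)[0];print(p)
for i in range(1,k):
  if st[i,4]>400: print(st[i],ce[i],fit(PACK,stand(50),[609,248],[((L==i)*1.,c,1)],[5,5]))
go([609,248,82],downR(.39))"
```

```text
[(0.57, [57.8, 291.3])]
[316.91959268 231.75823074]
[ 121   25  104  160 1738] [172.76927503 103.30207135] (array([609., 248.]), np.float64(-0.0))
[ 262   25   55   55 2321] [288.71951745  51.67987936] (array([609., 248.]), np.float64(-0.0))
[ 290  205   51   77 2921] [315.20814789 245.22184183] (array([608.7928388 , 245.39914617]), np.float64(0.9163707853104625))
row [0.0008, -0.0004, 0.0001, -0.0049, -0.0095, 0.3236] rows 1.3
```

Call:
{"fn": "carry_out", "kwargs": {
  "series": [
    [0,0,0,-0.01,-0.012,0.16,-1],
    [0,0,0,-0.01,-0.012,0.3236,-1],
    [0,0,0,-0.01,-0.012,0.3236,-1],
    [0,0,0,-0.01,-0.012,0.3236,1],
    [0,0,0,-0.01,-0.012,0.3236,1],
    [0,0,0,-0.01,-0.012,0.3236,1],
    [0,0,0,-0.01,-0.012,0.3236,1],
    [0,0,0,-0.01,-0.012,0.3236,1]
  ],
  "force": 45
}}

```text
clock: 13.7
eef_pos: [608.2, 247.0, 81.3]
tcp_rot: [3.14, -0.001, 1.962]
contact_force: [-0.3, 0.0, 5.8]
opening: 0.331
grasp_force: 43.9
```

Call:
{"fn": "carry_out", "kwargs": {
  "series": [
    [0,0,0,0,0,-0.2,1],
    [0,0,0,0,0,-0.5,1],
    [0,0,0,0,0,-0.8,1],
    [0,0,0,0,0,-1,1],
    [0,0,0,0,0,-1,1]
  ]
}}

```text
clock: 14.32
eef_pos: [609.4, 247.1, 335.6]
tcp_rot: [3.134, -0.001, 1.962]
contact_force: [0.2, -0.2, -0.6]
opening: 0.33
grasp_force: 45.3
```

```bash
python3 -c "
from h import *
im=r.grab_frame('wrist');cv2.imwrite('pics/w6.png',im[:,:,::-1])
s=r.sense();print(s['contact_force'],s['qpos'],s['wrist_torque'])
wellgo([565.3,57.1,204],-.277,[0,22,155])"
```

```text
[-0.29598144 -0.06714892 -0.60486147] [ 3.82210179e-01  3.26563829e-01  1.44301850e+00  1.38388587e-03
  1.36657552e+00 -9.00856021e-03] [ 0.0223722   0.0147271  -0.03147198]
row [-0.1588, -0.0566, 0.2074, -0.3743, -0.6396, -0.0192] rows 4.5
```

Call:
{"fn": "carry_out", "kwargs": {
  "series": [
    [-0.159,-0.057,0.207,-0.374,-0.64,-0.07,1],
    [-0.159,-0.057,0.207,-0.374,-0.64,-0.07,1],
    [-0.159,-0.057,0.207,-0.374,-0.64,-0.07,1],
    [-0.159,-0.057,0.207,-0.374,-0.64,-0.04,1],
    [-0.159,-0.057,0.207,-0.374,-0.64,-0.019,1],
    [-0.159,-0.057,0.207,-0.374,-0.64,-0.019,1],
    [-0.159,-0.057,0.207,-0.374,-0.64,-0.019,1]
  ]
}}

```text
clock: 15.25
eef_pos: [495.3, 99.2, 333.9]
tcp_rot: [2.625, 0.007, 1.297]
contact_force: [-0.4, 0.2, -1.8]
opening: 0.335
grasp_force: 45.5
```

```bash
python3 -c "
from h import *
c=r.get_calibration('wrist');im=r.grab_frame('wrist');R=Rwell(-.277);m=np.array([565.3,57.1,204])
wellgo(m,-.277,[0,22,155]);wellgo(m,-.277,[0,22,92])
im=im[:,:,::-1].copy()
for x in(-20,20):
  for y in (-42,42):
    q=proj([m+R@[x,y,0]],c,1)[0];cv2.circle(im,tuple(int(v) for v in q.round()),2,(255,0,255),-1)
cv2.imwrite('pics/w7.png',cv2.resize(im[120:400,140:500],None,fx=2,fy=2))
print(r.sense()['qpos'])"
```

```text
row [-0.0019, 0.0013, 0.0017, 0.0024, 0.0112, -0.0121] rows 0.1
row [-0.0019, 0.0013, 0.0017, 0.0034, 0.0127, 0.2399] rows 1.0
[ 0.41131682 -0.14194819  2.06255199 -0.43344775  0.85752825  0.91006922]
```

View pics/w7.png

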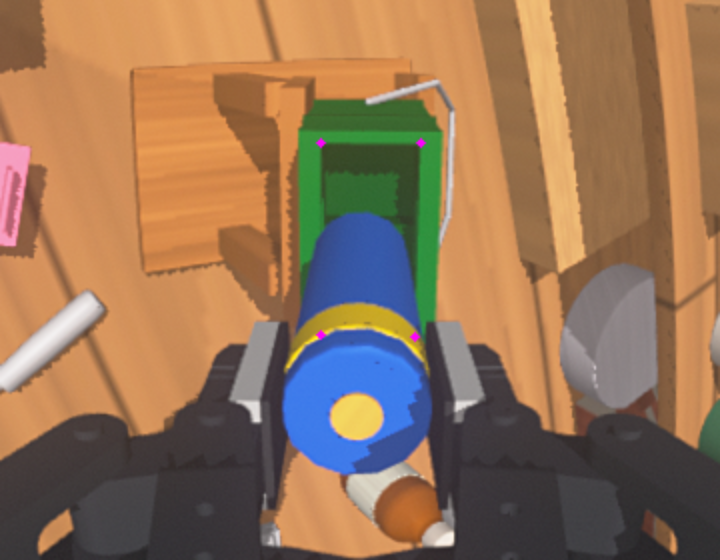

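The magenta dots match the rim's inner corners at crop (320,143), (420,143), (320,335) and (415,335). The pack lines up with the lower bay, so I'll insert it.

Call:
{"fn": "carry_out", "kwargs": {
  "series": [
    [-0.002,0.001,0.002,0.003,0.012,0.12,1],
    [-0.002,0.001,0.002,0.003,0.012,0.24,1],
    [-0.002,0.001,0.002,0.003,0.012,0.3,1],
    [-0.002,0.001,0.002,0.003,0.012,0.36,1]
  ]
}}

```text
clock: 15.8
eef_pos: [541.8, 86.2, 257.5]
tcp_rot: [2.616, -0.0, 1.291]
contact_force: [-0.4, 0.1, -0.9]
opening: 0.333
grasp_force: 45.6
```

```bash
python3 -c "
from h import *
wellgo([565.3,57.1,204],-.277,[0,22,7])"
```

```text
row [0.0006, 0.0004, -0.001, 0.0021, -0.0013, 0.2184] rows 0.9
```

Call:
{"fn": "carry_out", "kwargs": {
  "series": [
    [0,0,0,0.002,-0.001,0.08,1],
    [0,0,0,0.002,-0.001,0.16,1],
    [0,0,0,0.002,-0.001,0.218,1],
    [0,0,0,0.002,-0.001,0.218,1]
  ]
}}

```text
clock: 16.3
eef_pos: [567.2, 79.1, 209.7]
tcp_rot: [2.617, 0.0, 1.29]
contact_force: [0.3, -0.1, -1.5]
opening: 0.332
grasp_force: 45.6
```

Call:
{"fn": "carry_out", "kwargs": {
  "series": [
    [0,0,0,0,0,0,0],
    [0,0,0,0,0,0,0],
    [0,0,0,0,0,0,0],
    [0,0,0,0,0,-0.2,0],
    [0,0,0,0,0,-0.3,1],
    [0,0,0,0,0,-0.3,1],
    [0,0,0,0,0,-0.3,1],
    [0,0,0,0,0,-0.3,1]
  ],
  "force": 30
}}

```text
clock: 17.3
eef_pos: [530.9, 89.5, 274.3]
tcp_rot: [2.617, 0.0, 1.29]
contact_force: [-0.5, -0.3, -0.1]
opening: -0.003
grasp_force: 0.0
```

```bash
python3 -c "
from h import *
c=r.get_calibration('wrist');im=r.grab_frame('wrist');R=Rwell(-.277);m=np.array([565.3,57.1,204])
wellgo(m,-.277,[0,22,0]);wellgo(m,-.277,[0,22,-16])
cv2.imwrite('pics/w8.png',cv2.resize(im[120:400,140:500,::-1],None,fx=2,fy=2))
print(proj([m+R@[0,22,-18]],c,1))"
```

```text
row [0.0002, 0.0007, -0.0009, 0.0016, 0.0045, 0.3276] rows 1.3
row [0.0002, 0.0007, -0.0009, 0.0018, 0.0045, 0.3916] rows 1.6
[[320.95307343 233.3114482 ]]
```

View pics/w8.png

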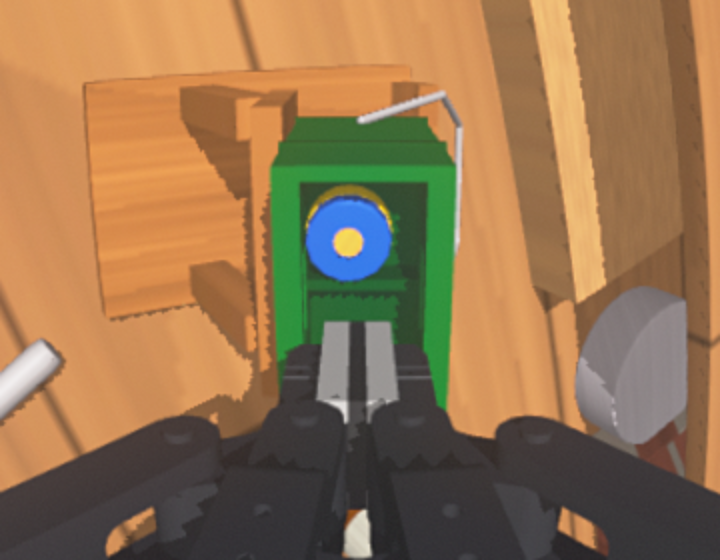

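The pack sits in the bay at crop (348,240), resting on the low wall. I'll check seating by pressing lightly with closed fingers.

Call:
{"fn": "carry_out", "kwargs": {
  "series": [
    [0,0,0,0.002,0.004,0.2,1],
    [0,0,0,0.002,0.004,0.3,1],
    [0,0,0,0.002,0.004,0.36,1],
    [0,0,0,0.002,0.004,0.39,1],
    [0,0,0,0.002,0.004,0.39,1]
  ]
}}

```text
clock: 17.98
eef_pos: [579.1, 76.5, 191.5]
tcp_rot: [2.616, -0.0, 1.29]
contact_force: [-0.5, 0.1, 0.8]
opening: 0.0
grasp_force: 0.0
```

Call:
{"fn": "carry_out", "kwargs": {
  "series": [
    [0,0,0,0,0,0.006,1],
    [0,0,0,0,0,0.012,1],
    [0,0,0,0,0,0.012,1]
  ]
}}

```text
clock: 18.35
eef_pos: [580.6, 76.3, 189.4]
tcp_rot: [2.615, -0.001, 1.291]
contact_force: [0.6, 0.5, -0.3]
opening: -0.001
grasp_force: 0.0
```

```bash
python3 -c "
from h import *
wellgo([565.3,57.1,204],-.277,[0,22,-18]);print(r.sense()['contact_force'])"
```

```text
row [0.0008, 0.0002, -0.001, -0.0024, -0.0034, 0.0024] rows 0.0
[ 0.56415868  0.52041866 -0.34010175]
```

Call:
{"fn": "carry_out", "kwargs": {
  "series": [
    [0,0,0,0,0,0.006,1],
    [0,0,0,0,0,0.01,1],
    [0,0,0,0,0,0.01,1]
  ]
}}

```text
clock: 18.73
eef_pos: [582.8, 76.8, 189.2]
tcp_rot: [2.612, -0.003, 1.291]
contact_force: [-13.9, 4.5, 21.8]
opening: 0.006
grasp_force: 13.1
```

Contact came at about 18 mm depth, so the first pack is home. Retracting and moving to the second pack.

Call:
{"fn": "carry_out", "kwargs": {
  "series": [
    [0,0,0,0,0,-0.1,1],
    [0,0,0,0,0,-0.3,1],
    [0,0,0,0,0,-0.6,0],
    [0,0,0,0,0,-0.7,-1],
    [0,0,0,0,0,-0.7,-1]
  ]
}}

```text
clock: 19.35
eef_pos: [497.7, 100.9, 341.5]
tcp_rot: [2.611, -0.004, 1.292]
contact_force: [0.5, 0.6, -0.1]
opening: 0.633
grasp_force: 0.0
```

```bash
python3 -c "
from h import *
for y in (.57,.3,.9):go([550,352,170],downR(y))"
```

```text
row [0.159, 0.0703, -0.2641, 1.0201, -0.4142, 0.5576] rows 5.3
row [0.1644, 0.0475, -0.1803, 1.0201, -0.4142, 0.5576] rows 4.9
row [0.1494, 0.0982, -0.3664, 1.0201, -0.4142, 0.5576] rows 6.9
```

```bash
python3 -c "
from h import *
ct=r.get_calibration('top')
for p in [(266,162),(279,216),(320,212),(306,150)]: print(ground(p,ct,119)[:2].round())
for y in (1.2,1.57):go([550,352,170],downR(y));
print(r.sense()['qpos'])"
```

```text
[492. 358.]
[462. 227.]
[365. 232.]
[397. 380.]
row [0.1376, 0.1235, -0.4592, 1.0201, -0.4142, 0.5576] rows 8.3
row [0.1186, 0.1546, -0.5733, 1.0201, -0.4142, 0.5576] rows 10.2
[ 0.41505678 -0.1504035   2.05790233 -0.43763099  0.85768742  0.92108783]
```

Call:
{"fn": "carry_out", "kwargs": {
  "series": [
    [0.135,0.133,-0.49,0.95,-0.41,0.1,-0.5],
    [0.135,0.133,-0.49,0.95,-0.41,0.1,-0.5],
    [0.135,0.133,-0.49,0.95,-0.41,0.1,-0.5],
    [0.135,0.133,-0.49,0.95,-0.41,0.2,-0.5],
    [0.135,0.133,-0.49,0.95,-0.41,0.3,-0.5],
    [0.135,0.133,-0.49,0.95,-0.41,0.45,-0.5],
    [0.135,0.133,-0.49,0.95,-0.41,0.45,-0.5],
    [0.135,0.133,-0.49,0.95,-0.41,0.45,-0.5]
  ]
}}

```text
clock: 20.35
eef_pos: [531.9, 336.0, 187.0]
tcp_rot: [3.112, 0.022, 2.734]
contact_force: [0.5, -0.1, -0.1]
opening: 0.75
grasp_force: 0.0
```

```bash
cat > seg.py <<'E'
from h import *
def packs(g):
    im=r.grab_frame('wrist');c=r.get_calibration('wrist')
    hsv=cv2.cvtColor(im,cv2.COLOR_RGB2HSV);o=cv2.inRange(hsv,(105,120,40),(130,255,255))|cv2.inRange(hsv,(18,150,80),(35,255,255))
    k,L,st,ce=cv2.connectedComponentsWithStats(cv2.morphologyEx(o,cv2.MORPH_CLOSE,np.ones((5,5))))
    for i in range(1,k):
        if st[i,4]>400:
            x=fit(PACK,stand(50),g,[((L==i)*1.,c,1)],[5,5])
            if x[1]>.3: print(st[i],x)
E
python3 -c "
from seg import *
packs([550,352])
go([550,352,160],downR(1.3));go([550,352,82],downR(1.3))"
```

```text
[ 323  203   46   71 2114] (array([549.27298374, 351.17336747]), np.float64(0.7794913997175571))
row [0.0088, 0.0074, -0.0407, -0.0365, 0.0798, 0.1131] rows 0.7
row [0.0088, 0.0074, -0.0407, -0.0299, 0.0707, 0.4249] rows 1.7
```

Call:
{"fn": "carry_out", "kwargs": {
  "series": [
    [0.009,0.007,-0.041,-0.036,0.08,0.05,-0.5],
    [0.009,0.007,-0.041,-0.036,0.08,0.11,-0.5],
    [0.009,0.007,-0.041,-0.036,0.08,0.11,-0.5],
    [0.009,0.007,-0.041,-0.036,0.08,0.11,-0.5]
  ]
}}

```text
clock: 20.9
eef_pos: [548.6, 352.0, 162.8]
tcp_rot: [3.138, 0.006, 2.856]
contact_force: [-0.1, 0.1, 0.7]
opening: 0.75
grasp_force: 0.0
```

```bash
python3 -c "
from seg import *
packs([550,352])
go([549.5,351.5,82],downR(1.3));print(r.sense()['qpos'])"
```

```text
[ 293  201   50   77 2620] (array([548.59919876, 350.86269748]), np.float64(0.8283133729058964))
row [0.0012, 0.0019, -0.0045, -0.0013, -0.0033, 0.3252] rows 1.3
[ 0.5692558   0.45741206  1.63671443 -0.00229484  1.04058526 -0.7155439 ]
```

Call:
{"fn": "carry_out", "kwargs": {
  "series": [
    [0.001,0.002,-0.004,-0.001,-0.004,0.16,-0.5],
    [0.001,0.002,-0.004,-0.001,-0.004,0.325,-0.5],
    [0.001,0.002,-0.004,-0.001,-0.004,0.325,-0.5],
    [0.001,0.002,-0.004,-0.001,-0.004,0.325,1],
    [0.001,0.002,-0.004,-0.001,-0.004,0.325,1],
    [0.001,0.002,-0.004,-0.001,-0.004,0.325,1],
    [0.001,0.002,-0.004,-0.001,-0.004,0.325,1]
  ],
  "force": 45
}}

```text
clock: 21.82
eef_pos: [551.1, 352.4, 84.3]
tcp_rot: [3.138, 0.002, 2.871]
contact_force: [0.1, -1.7, 6.3]
opening: 0.323
grasp_force: 44.0
```

Call:
{"fn": "carry_out", "kwargs": {
  "series": [
    [0,0,0,0,0,-0.2,1],
    [0,0,0,0,0,-0.5,1],
    [0,0,0,0,0,-0.8,1],
    [0,0,0,0,0,-1,1],
    [0,0,0,0,0,-1,1]
  ]
}}

```text
clock: 22.45
eef_pos: [551.5, 352.6, 338.7]
tcp_rot: [3.134, 0.006, 2.871]
contact_force: [1.0, 0.1, -1.1]
opening: 0.334
grasp_force: 44.9
```

```bash
python3 -c "
from seg import *
wellgo([565.3,57.1,204],-.277,[0,-22,155])
wellgo([565.3,57.1,204],-.277,[0,60,155]);print(r.sense()['qpos'])"
```

```text
row [-0.1269, -0.1315, 0.489, -0.0591, -1.21, -0.0075] rows 8.8
row [-0.1269, -0.1315, 0.489, -0.0611, -0.882, -0.0049] rows 8.8
[ 5.66124133e-01  3.17339830e-01  1.44680334e+00  7.88418051e-04
  1.36747624e+00 -7.33884036e-01]
```

Call:
{"fn": "carry_out", "kwargs": {
  "series": [
    [-0.127,-0.1315,0.489,-0.061,-0.882,-0.06,1],
    [-0.127,-0.1315,0.489,-0.061,-0.882,-0.06,1],
    [-0.127,-0.1315,0.489,-0.061,-0.882,-0.06,1],
    [-0.127,-0.1315,0.489,-0.061,-0.882,-0.06,1],
    [-0.127,-0.1315,0.489,-0.061,-0.882,-0.06,1],
    [-0.127,-0.1315,0.489,-0.061,-0.882,-0.06,1],
    [-0.127,-0.1315,0.489,-0.061,-0.882,-0.06,1],
    [-0.127,-0.1315,0.489,-0.061,-0.882,-0.06,1]
  ]
}}

```text
clock: 23.45
eef_pos: [504.7, 134.4, 346.2]
tcp_rot: [2.665, 0.041, 1.433]
contact_force: [0.9, -0.9, -1.5]
opening: 0.326
grasp_force: 45.1
```

```bash
python3 -c "
from seg import *
wellgo([565.3,57.1,204],-.277,[0,-22,130])"
```

```text
row [-0.0139, -0.0099, 0.0451, -0.319, -0.0489, 0.1227] rows 1.4
```

Call:
{"fn": "carry_out", "kwargs": {
  "series": [
    [-0.014,-0.01,0.045,-0.319,-0.049,0.06,1],
    [-0.014,-0.01,0.045,-0.319,-0.049,0.06,1],
    [-0.014,-0.01,0.045,-0.319,-0.049,0.12,1],
    [-0.014,-0.01,0.045,-0.319,-0.049,0.123,1],
    [-0.014,-0.01,0.045,-0.319,-0.049,0.123,1]
  ]
}}

```text
clock: 24.08
eef_pos: [498.3, 54.6, 316.8]
tcp_rot: [2.619, 0.002, 1.3]
contact_force: [0.2, -1.1, -1.2]
opening: 0.329
grasp_force: 45.1
```

```bash
python3 -c "
from seg import *
wellgo([565.3,57.1,204],-.277,[0,-22,95]);wellgo([565.3,57.1,204],-.277,[0,-22,7])"
```

```text
row [-0.0004, -0.0004, 0.0022, -0.0051, -0.0046, 0.1384] rows 0.6
row [-0.0004, -0.0004, 0.0022, -0.0055, -0.0041, 0.4904] rows 2.0
```

Call:
{"fn": "carry_out", "kwargs": {
  "series": [
    [0,0,0.002,-0.005,-0.004,0.08,1],
    [0,0,0.002,-0.005,-0.004,0.14,1],
    [0,0,0.002,-0.005,-0.004,0.2,1],
    [0,0,0.002,-0.005,-0.004,0.26,1],
    [0,0,0.002,-0.005,-0.004,0.26,1]
  ]
}}

```text
clock: 24.7
eef_pos: [527.9, 44.0, 258.8]
tcp_rot: [2.621, 0.0, 1.294]
contact_force: [-0.3, -0.6, -1.5]
opening: 0.329
grasp_force: 45.1
```

```bash
python3 -c "
from seg import *
wellgo([565.3,57.1,204],-.277,[0,-22,7])"
```

```text
row [-0.0009, 0.0, 0.0001, 0.0033, 0.0031, 0.2267] rows 0.9
```

Call:
{"fn": "carry_out", "kwargs": {
  "series": [
    [0,0,0,0.003,0.003,0.08,1],
    [0,0,0,0.003,0.003,0.16,1],
    [0,0,0,0.003,0.003,0.226,1],
    [0,0,0,0.003,0.003,0.226,1]
  ]
}}

```text
clock: 25.2
eef_pos: [555.9, 36.9, 210.7]
tcp_rot: [2.62, -0.0, 1.294]
contact_force: [0.6, -0.2, -0.9]
opening: 0.332
grasp_force: 45.1
```

Call:
{"fn": "carry_out", "kwargs": {
  "series": [
    [0,0,0,0,0,0,0],
    [0,0,0,0,0,0,0],
    [0,0,0,0,0,0,0],
    [0,0,0,0,0,-0.2,0],
    [0,0,0,0,0,-0.3,1],
    [0,0,0,0,0,-0.3,1],
    [0,0,0,0,0,-0.3,1],
    [0,0,0,0,0,-0.3,1]
  ],
  "force": 30
}}

```text
clock: 26.2
eef_pos: [519.8, 47.1, 275.5]
tcp_rot: [2.62, -0.0, 1.294]
contact_force: [0.3, 0.1, 0.2]
opening: -0.002
grasp_force: 0.0
```

```bash
python3 -c "
from h import *
c=r.get_calibration('wrist');im=r.grab_frame('wrist');R=Rwell(-.277);m=np.array([565.3,57.1,204])
wellgo(m,-.277,[0,-22,-16])
cv2.imwrite('pics/w9.png',cv2.resize(im[120:400,140:500,::-1],None,fx=2,fy=2))"
```

```text
row [-0.0007, -0.0001, 0.0001, 0.0, -0.0002, 0.3938] rows 1.6
```

View pics/w9.png

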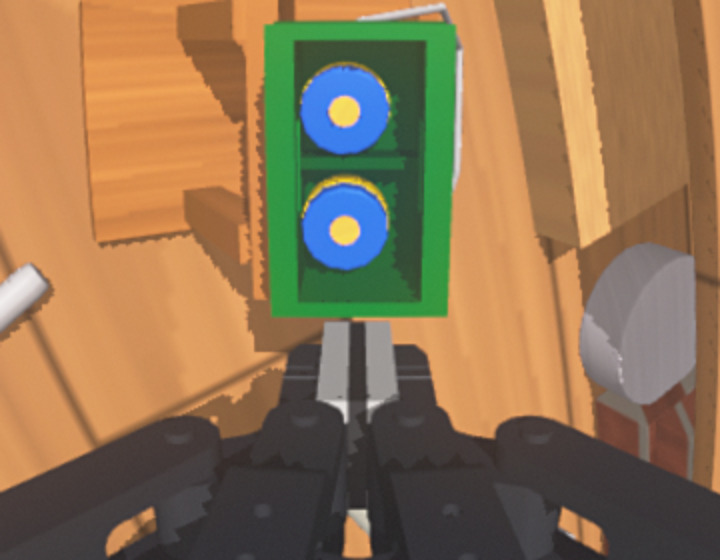

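Both packs sit in their bays, at crop (345,110) and (345,230), at equal apparent size. I'll check the seating of the second by pressing.

Call:
{"fn": "carry_out", "kwargs": {
  "series": [
    [0,0,0,0,0,0.2,1],
    [0,0,0,0,0,0.3,1],
    [0,0,0,0,0,0.36,1],
    [0,0,0,0,0,0.39,1],
    [0,0,0,0,0,0.4,1],
    [0,0,0,0,0,0.405,1],
    [0,0,0,0,0,0.41,1],
    [0,0,0,0,0,0.41,1]
  ]
}}

```text
clock: 27.25
eef_pos: [569.5, 33.7, 188.8]
tcp_rot: [2.617, -0.002, 1.295]
contact_force: [-4.1, 1.0, 5.3]
opening: -0.001
grasp_force: 3.2
```

```bash
python3 -c "
from h import *
wellgo([565.3,57.1,204],-.277,[0,-22,-18]);print(r.sense()['contact_force'])"
```

```text
row [0.0002, -0.0006, -0.0, -0.0024, -0.0059, -0.0016] rows 0.0
[-4.12093831  0.99106025  5.32937647]
```

Contact came at 18 mm depth, so the second pack is home too. Retract and do a final check.

Call:
{"fn": "carry_out", "kwargs": {
  "series": [
    [0,0,0,0,0,-0.1,1],
    [0,0,0,0,0,-0.3,1],
    [0,0,0,0,0,-0.6,1],
    [0,0,0,0,0,-0.9,1],
    [0,0,0,0,0,-0.9,1],
    [0,0,0,0,0,-0.9,1]
  ]
}}

```text
clock: 28.0
eef_pos: [461.3, 64.6, 385.4]
tcp_rot: [2.614, -0.004, 1.296]
contact_force: [0.3, -0.3, -0.5]
opening: 0.003
grasp_force: 0.0
```

```bash
python3 -c "
from h import *
im=r.grab_frame('side');cv2.imwrite('pics/s9.png',cv2.resize(im[150:450,140:540,::-1],(800,600)))"
```

```text
(no output)
```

View pics/s9.png

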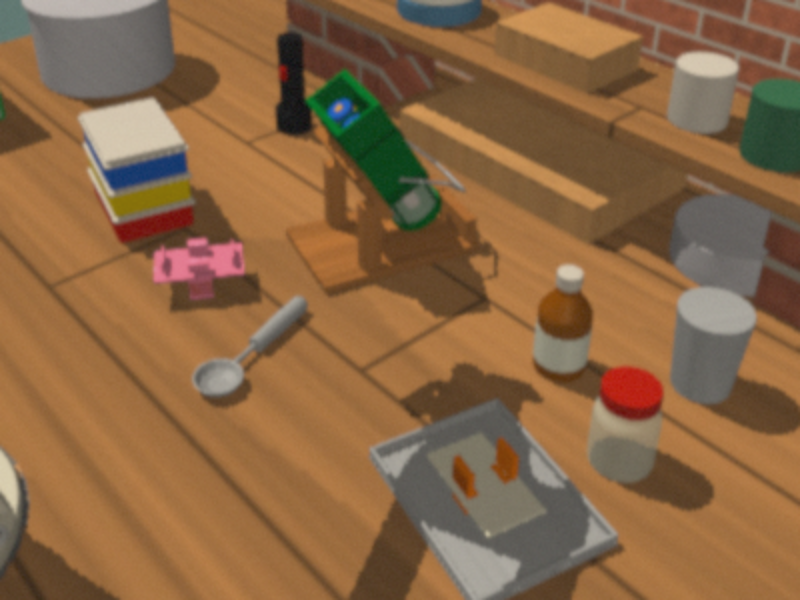

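The cover lies flat with tabs up in the tray at crop (485,483), the packs are in the lantern at (345,112), and the bystanders haven't moved.

```bash
python3 -c "
from rig import r
print(r.sign_off())"
```

```text
the job is handed in; nothing more can be done
None
```

The cover lies flat in the tray with its tabs up, both packs are fully home in their bays, nothing else was moved, and the job was handed in at about 28 s of the 72 s allowed; the sign-off gave no verdict.

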